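# Assemble the sieve column on the sieve shaker

## Robot

A 7-joint arm with a two-finger parallel gripper is mounted at the origin on a cart in front of the work surface, level with it; the furniture and walls round the work are solid. World frame = base frame: x ahead of the robot, y to its left, z up, the work surface at z = 0. Lengths are in m, angles in rad, forces in N, time in s.
With the tool pointing down it reaches from about 0.425 to 0.875 m from the base axis. Payload 4.7 kg.
Tool frame: the origin (TCP) lies at the very end of the fingers, on their centre line; the grasp point (between the pads) lies 19 mm behind it; z points along the fingers, x is the direction in which the jaws open and shut, and the axes are right-handed (so a half turn about z gives the same grasp; the last joint's range is limited). The gripper opens to 85 mm and grips with 20 to 120 N. Pads are 22 mm wide; open, the fingers measure 114 mm over their backs; the gripper's body (76 mm by 85 mm) begins 54 mm behind the grasp point. The pads swing forward as they close: fully open they stand 13 mm farther back than shut.
Start: joints at [-1.24, 0.321, -0.07, 1.45, 0.023, 1.371, -0.057], TCP at [0.203, 0.618, 0.198] pointing down, gripper open.
Joint ranges: [-2.86, 2.86], [-0.3, 2.09], [-1.38, 1.24], [0.06, 2.45], [-1.56, 4.7], [0.09, 2.05], [-2.69, 2.69]. Speed limits (rad/s): [2.57, 2.57, 3.14, 3.14, 3.14, 3.14, 3.14].

## Interface

Orientations are given as a unit quaternion [x, y, z, w].
In Python, from station import r gives the robot as it stands.
- The arm moves only by the shell command python3 -m jog 'ROWS' [FORCE]. ROWS is text: rows parted by semicolons, each of 5 numbers parted by spaces: the opening, from 0 (shut) to 1 (fully open), then the shift along the tool's x, y, z in cm, then the turn about the tool's z in rad. In form: claw tx ty tz roll; .... A call has 1 to 12 rows; each row is the pose to reach, as a shift and turn from the pose measured when the call began, along the tool's axes at that moment; what a row does not reach only later rows make up. A row lasts 1/10 s, in which the tool goes at most 50 mm and 8.59 degrees, less where a joint would pass 70% of its speed; a pose out of reach is approached as far as the arm can. A call with a gripper value outside its range is refused whole. The fingers move at their own pace and stop on an object; FORCE is the grip in N (left out, the last holds). Time passes only in rows, so rows that repeat a pose let the fingers close. It gives the time, the measured TCP pose, the force and the opening at its end, in the units of the state.
- r.sense(): the state, without advancing time (a new reading comes with each control period).
- r.grab_frame(name): name is "side" or "top" or "wrist"; returns a dict with "img" (384x512x3 uint8, red, green, blue), "K" (3x3 intrinsics, pixels), "dist" ([k1, k2, p1, p2, k3] as OpenCV has them; the pictures are not rectified), "pose" (4x4, takes a point from camera to world coordinates); the wrist camera has in their place "mount" (4x4, takes a point from camera to tool coordinates, whose origin is the TCP and whose axes are the tool frame's). Camera axes: x right, y down, z forward; pixel columns grow to the right and rows downward; lengths in m; the calibration is good to about 2 mm. A picture is of the moment at which its call begins: read the wrist's pose just before it. There is no depth.
- r.hand_in(): hands the job in, once; it reports no verdict.
The state is a dict: "time": time; "qpos": joint angles; "joint_velocities": joint speeds; "joint_torque": joint torques, N m; "position": TCP position; "tool_rot": TCP orientation; "wrist_force": force on the tool from outside, world axes, zero at the start; "moment": the same for the moment, N m; "grip_width": finger opening in m.
Only numpy, scipy, OpenCV 4.12 (cv2) and the standard library are available. Lean on these libraries where they do the work, as an engineer would, in place of code of your own. Each camera call takes 0.05 s, during which the arm holds its last target.

## Task

Build the sieve column on the round shaker for a sand test: the shallow pan with the closed bottom goes into the ring on the shaker, the fine sieve on the pan, the tall coarse sieve on the fine one and the lid with the black knob on top. Each piece must be upright with its skirt fully home in the piece below. Leave the glass beaker and the specimen jar next to these pieces standing where they are.

Things in the scene. Friction and masses are not known exactly. Their poses are not given: they have to be found in the camera images.
- pan_mid (a point): Receiver pan. Round brushed steel, outer diameter 60 mm, wall 3 mm, open top; below a straight wall it has a narrower tapered skirt 8 mm high (38 mm wide at the foot, 47 mm at the shoulder) on which it stands. Closed plain bottom, total height 28 mm, the lowest of the three open pieces. Point: on its axis, half-way up, 14 mm above its foot. z up along its axis. About 0.12 kg.
- fine_mid (a point): Fine sieve. Round brushed steel, outer diameter 60 mm, wall 3 mm, open top; below a straight wall it has a narrower tapered skirt 8 mm high (38 mm wide at the foot, 47 mm at the shoulder) on which it stands. Closely woven wire mesh (2.6 mm) as its floor, total height 38 mm. Point: on its axis, half-way up, 19 mm above its foot. z up along its axis. About 0.12 kg.
- coarse_mid (a point): Coarse sieve. Round brushed steel, outer diameter 60 mm, wall 3 mm, open top; below a straight wall it has a narrower tapered skirt 8 mm high (38 mm wide at the foot, 47 mm at the shoulder) on which it stands. Wide wire grid (8.5 mm) as its floor, total height 53 mm, the tallest. Point: on its axis, half-way up, 26.5 mm above its foot. z up along its axis. About 0.14 kg.
- lid_mid (a point): Lid. Steel disc 60 mm across with the same 8 mm tapered skirt below; disc top 14.5 mm above the foot; on it a black upright round knob 18 mm across and 24 mm high, knob top 38.5 mm above the foot. Point: on its axis 19 mm above the foot, inside the knob's lower end. z up along its axis. About 0.1 kg.
- seat (a point): Ring seat on the sieve shaker. The shaker is a fixed white round drive unit 100 mm across with a small grey control panel on its side; its top is 34 mm above the bench. On it stands an open dark steel ring, outer diameter 60 mm, wall 3 mm, 16 mm high. Point: centre of the ring's upper rim, 50 mm above the bench. A skirt enters 8 mm deep until its shoulder rests on the rim, here and in every open piece alike.
- beaker_mid (a point): Bystander: empty glass beaker at the right end of the row of pieces (not the fixed one at the back) 56 mm across, 72 mm high. Point: its centre, 36 mm above its foot. Must stay standing where it is.
- tap_foot (a point): Obstacle: the fixed tap behind the row of pieces. A grey post 40 mm thick rises here to an arched spout about 0.37 m high that leads to the robot's right and slightly away, for about 0.21 m. Keep the arm and gripper clear of it. Point: foot of the post, at bench height.
- jar_mid (a point): Bystander: clear specimen jar with a white lid, 49 mm across, 68 mm high, in front of the tap. Point: its centre, 34 mm above its foot. Must stay standing where it is.
Not all that is in view belongs to the job. Leave any green or purple look-alike of the part that bears seat alone.

How it is judged:
By the outcome, as a careful person would: the job done as asked, in the order asked, and still so for the second after the job is handed in, with the robot touching nothing.
It also fails if it takes over 112 s, if anything falls off the work surface, if the arm or the gripper's body presses on something with over 40 N, if the wrist force passes 120 N, or if a joint passes its speed limit or range.

## Working session

There is one attempt and no reset: what is moved stays moved. The work goes in short steps, Python scripts to look and compute and a shell command to move; the robot and the scene stay as the last step left them, time stands still between calls to the robot, and variables do not carry over. Pictures are saved under pics/ and viewed, and the job is handed in when it is done.

```bash
ls; mkdir -p pics
python3 - <<'E'
from station import r
import cv2
s=r.sense(); print({k:(v if not hasattr(v,'tolist') else v.tolist()) for k,v in s.items()})
for n in ["side","top","wrist"]:
    f=r.grab_frame(n); cv2.imwrite(f"pics/{n}0.png",f["img"][:,:,::-1])
    print(n,f["K"],f["dist"],f.get("pose",f.get("mount")))
E
```

```text
pics
{'time': 0.0, 'qpos': [-1.2399167781755052, 0.321845610745953, -0.07012878355532151, 1.451682686727904, 0.02262154982554318, 1.3707793543896967, -0.056870519387952186], 'joint_velocities': [0.0005319948257054769, -0.0007668506095122417, 0.0013881334398920264, 0.001994314481134555, 0.00021254260530073773, -0.0007695478373287226, -0.0012701449330248056], 'joint_torque': [0.0007459121661668178, -49.358110427856445, -0.38167499005794525, -31.43255352973938, 0.013087850238662213, 0.011870420712511986, 4.881097765974118e-06], 'position': [0.20232426904584036, 0.6170777543209073, 0.19680536030218426], 'tool_rot': [0.8097548121718764, 0.5867675995723047, -0.0007483055202365403, 0.0006068735395111162], 'wrist_force': [-0.799016589362298, 0.27139116676059855, 0.0069286233274909155], 'moment': [-0.0540804245672801, -0.018160748946519513, -0.015855564554638792], 'grip_width': 0.08505481758920311}
side [[495.36156992   0.         253.98744262]
 [  0.         495.36156992 197.38968114]
 [  0.           0.           1.        ]] [0.05115793 0.         0.         0.         0.        ] [[-0.992
[... 358 characters left out ...]
        0.          0.        ] [[-0.09985172 -0.96750205  0.2323132   0.22702586]
 [-0.99498248  0.09856462 -0.01717178 -0.04896788]
 [-0.00628413 -0.2328622  -0.97248944  1.49478392]
 [ 0.          0.          0.          1.        ]]
wrist [[288.29035627   0.         256.7912108 ]
 [  0.         288.29035627 193.53128764]
 [  0.           0.           1.        ]] [-0.05788693  0.          0.          0.          0.        ] [[ 9.99999628e-01  7.24450398e-04 -4.68269193e-04  6.32984938e-04]
 [-5.37583599e-04  9.47924669e-01  3.18494164e-01 -8.30313870e-02]
 [ 6.74617144e-04 -3.18493794e-01  9.47924706e-01 -1.76822311e-01]
 [ 0.00000000e+00  0.00000000e+00  0.00000000e+00  1.00000000e+00]]
```

View pics/side0.png

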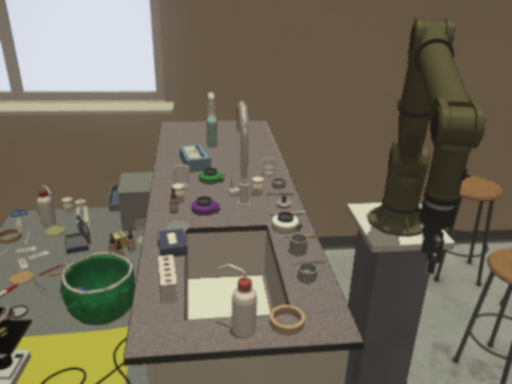

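View pics/top0.png

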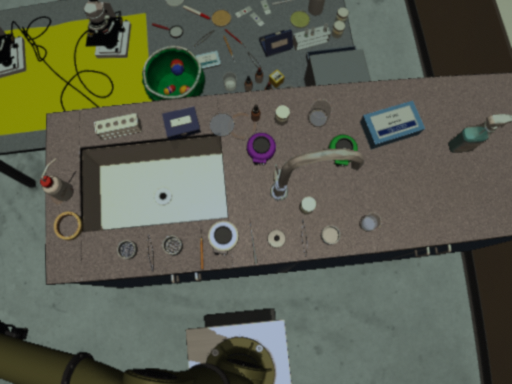

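View pics/wrist0.png

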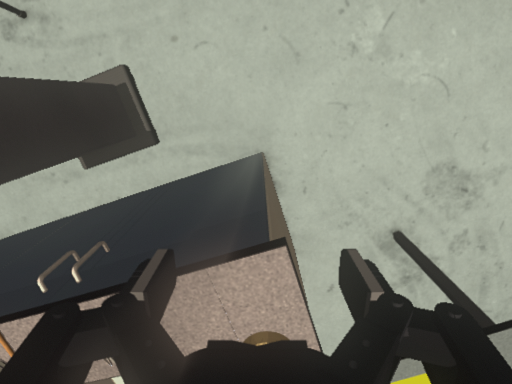

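Run:
```python
import cv2
a=cv2.imread("pics/top0.png")
c=a[180:280,90:400]; cv2.imwrite("pics/topc.png",cv2.resize(c,None,fx=2.58,fy=2.58,interpolation=cv2.INTER_CUBIC))
a=cv2.imread("pics/side0.png")
c=a[150:290,220:340]; cv2.imwrite("pics/sidec.png",cv2.resize(c,None,fx=4.2,fy=4.2,interpolation=cv2.INTER_CUBIC))
```

```text
(no output)
```

View pics/topc.png

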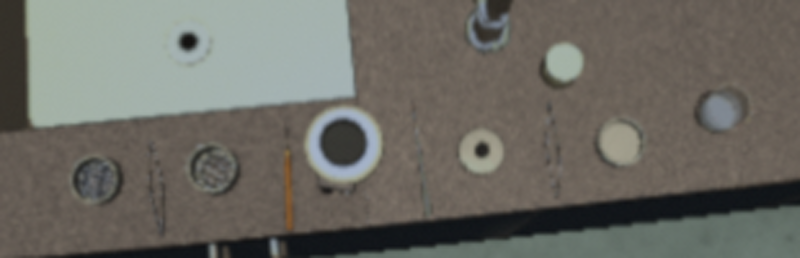

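View pics/sidec.png

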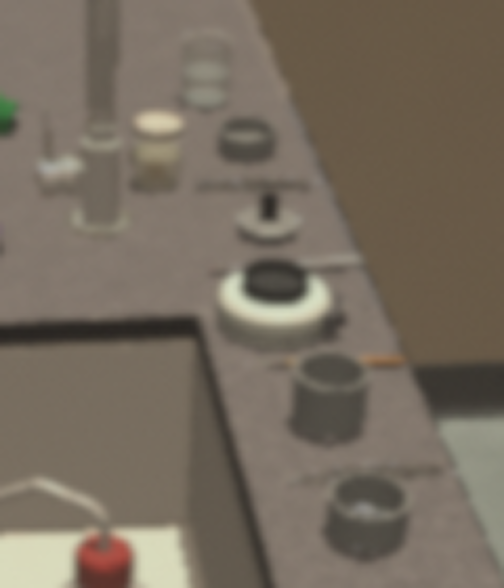

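```bash
cat > h.py <<'E'
import numpy as np, cv2
from station import r
from scipy.spatial.transform import Rotation as R
def ray(f,uv,z,T=None):
    T=f["pose"] if T is None else T
    p=cv2.undistortPoints(np.array([[uv]],float),f["K"],f["dist"])[0,0]
    d=T[:3,:3]@np.array([p[0],p[1],1]); o=T[:3,3]
    return o+d*(z-o[2])/d[2]
def tool(s=None):
    s=s or r.sense(); T=np.eye(4); T[:3,:3]=R.from_quat(s["tool_rot"]).as_matrix(); T[:3,3]=s["position"]; return T
def proj(f,P,T):
    C=np.linalg.inv(T); rv=cv2.Rodrigues(C[:3,:3])[0]
    return cv2.projectPoints(np.atleast_2d(np.array(P,float)),rv,C[:3,3],f["K"],f["dist"])[0][:,0]
def wrist(name):
    s=r.sense(); f=r.grab_frame("wrist"); T=tool(s)@f["mount"]; cv2.imwrite(f"pics/{name}.png",f["img"][:,:,::-1]); np.savez(f"{name}.npz",K=f["K"],dist=f["dist"],T=T); return f,T
def circ(xy,z,rad,n=72):
    a=np.linspace(0,2*np.pi,n,endpoint=False); return np.c_[xy[0]+rad*np.cos(a),xy[1]+rad*np.sin(a),0*a+z]
def delta(target,yaw=None):
    "tool-axis shift in cm from current to target TCP; yaw= desired world angle of tool x (mod pi)"
    T=tool(); d=T[:3,:3].T@(np.array(target)-T[:3,3])*100
    out=[np.round(d,2).tolist()]
    a=np.arctan2(T[1,0],T[0,0]); out.append(("toolx yaw",round(a,3)))
    if yaw is not None:
        out.append(("roll",round(-((yaw-a+np.pi/2)%np.pi-np.pi/2),3)))
    return out
E
python3 - <<'E'
from h import *
f=r.grab_frame("top")
for n,u,v,z in [("fine",97,179,.038),("coarse",214,167,.053),("seat",343,142,.05),("lid",482,150,.0385),("pan",621,142,.028),("beaker",721,109,.072),("tap",488,35,0),("jar",564,62,.068)]:
    print(n,ray(f,(90+u/2.58,180+v/2.58),z).round(4), )
f=r.grab_frame("side")
for n,u,v,z in [("fine",367,500,.038),("coarse",330,374,.053),("seat",276,277,.05),("lid",268,201,.0385),("pan",247,136,.028)]:
    print(n,ray(f,(220+u/4.2,150+v/4.2),z).round(4))
T=tool();print(T.round(3))
E
```

```text
fine [0.4199 0.3219 0.038 ]
coarse [0.4191 0.1706 0.053 ]
seat [0.435  0.0087 0.05  ]
lid [ 0.4091 -0.1626  0.0385]
pan [ 0.4021 -0.3397  0.028 ]
beaker [ 0.4242 -0.4615  0.072 ]
tap [ 0.5634 -0.1908  0.    ]
jar [ 0.5042 -0.2747  0.068 ]
fine [0.4233 0.3387 0.038 ]
coarse [0.4216 0.1871 0.053 ]
seat [0.4358 0.0208 0.05  ]
lid [ 0.4135 -0.1464  0.0385]
pan [ 0.4059 -0.313   0.028 ]
[[ 0.311  0.95  -0.     0.202]
 [ 0.95  -0.311 -0.001  0.617]
 [-0.001  0.    -1.     0.197]
 [ 0.     0.     0.     1.   ]]
```

```bash
python3 -c "
from h import *
print(delta([.44,.32,.22],0)); print(delta([.44,.16,.22],0))"
```

```text
[[-20.87, 31.84, -2.24], ('toolx yaw', np.float64(1.254)), ('roll', np.float64(1.254))]
[[-36.07, 36.82, -2.22], ('toolx yaw', np.float64(1.254)), ('roll', np.float64(1.254))]
```

```bash
python3 -m jog '1 -20.9 31.8 -2.3 1.254;1 -20.9 31.8 -2.3 1.254;1 -20.9 31.8 -2.3 1.254;1 -20.9 31.8 -2.3 1.254;1 -20.9 31.8 -2.3 1.254;1 -20.9 31.8 -2.3 1.254;1 -20.9 31.8 -2.3 1.254;1 -20.9 31.8 -2.3 1.254;1 -20.9 31.8 -2.3 1.254;1 -20.9 31.8 -2.3 1.254;1 -20.9 31.8 -2.3 1.254;1 -20.9 31.8 -2.3 1.254'
python3 -c "
from h import *
wrist('w1');print(tool().round(3),r.sense()['qpos'])
print(delta([.44,.01,.22],0))"
```

```text
time: 1.45
position: [0.4387, 0.3208, 0.2204]
tool_rot: [1.0, 0.002, -0.0, 0.0]
wrist_force: [1.1, 0.4, 0.1]
grip_width: 0.0856
[[ 1.     0.003 -0.001  0.439]
 [ 0.003 -1.    -0.001  0.321]
 [-0.001  0.001 -1.     0.22 ]
 [ 0.     0.     0.     1.   ]] [-0.92596132  0.08133355  0.26145391  1.69282314 -0.02096509  1.37128646
 -0.65821217]
[[0.03, 31.07, 0.07], ('toolx yaw', np.float64(0.003)), ('roll', np.float64(0.003))]
```

View pics/w1.png

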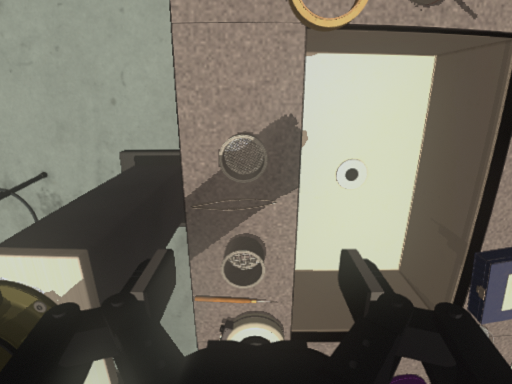

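```bash
cat >> h.py <<'E'
def overlay(name,out,items,box,sc):
    a=cv2.imread(f"pics/{name}.png"); d=np.load(f"{name}.npz"); f=dict(K=d["K"],dist=d["dist"]); T=d["T"]
    x0,y0,x1,y1=box; c=cv2.resize(a[y0:y1,x0:x1],None,fx=sc,fy=sc,interpolation=cv2.INTER_CUBIC)
    for (xy,z,rad,col) in items:
        p=(proj(f,circ(xy,z,rad),T)-[x0,y0]+.5)*sc-.5
        cv2.polylines(c,[np.round(p).astype(np.int32)],True,col,1)
    cv2.imwrite(f"pics/{out}.png",c)
def wray(name,uv,z):
    d=np.load(f"{name}.npz"); return ray(dict(K=d["K"],dist=d["dist"]),uv,z,d["T"])
E
python3 - <<'E'
from h import *
overlay("w1","w1c",[((.4199,.3219),.038,.03,(0,255,0)),((.4199,.3219),0,.019,(0,0,255)),((.4191,.1706),.053,.03,(0,255,0))],(190,110,310,290),3.3)
E
```

```text
(no output)
```

View pics/w1c.png

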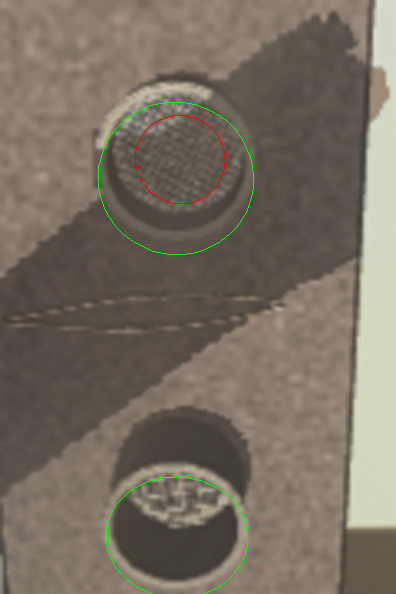

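```bash
python3 -m jog '1 0 31 0 0;1 0 31 0 0;1 0 31 0 0;1 0 31 0 0;1 0 31 0 0;1 0 31 0 0;1 0 31 0 0;1 0 31 0 0;1 0 31 0 0'
python3 -c "
from h import *
wrist('w2');print(tool().round(4))
overlay('w2','w2c',[((.435,.014),.05,.03,(0,255,0)),((.435,.014),.034,.05,(0,0,255)),((.409,-.156),.0145,.03,(0,255,0)),((.409,-.156),.0385,.009,(0,255,0)),((.419,.177),.053,.03,(255,255,0))],(180,50,330,310),2.3)
"
```

```text
time: 2.4
position: [0.4397, 0.0126, 0.2208]
tool_rot: [1.0, 0.003, -0.0, 0.0]
wrist_force: [-0.0, 0.7, 0.2]
grip_width: 0.0854
[[ 1.000e+00  6.600e-03 -7.000e-04  4.396e-01]
 [ 6.600e-03 -1.000e+00 -9.000e-04  1.290e-02]
 [-7.000e-04  9.000e-04 -1.000e+00  2.206e-01]
 [ 0.000e+00  0.000e+00  0.000e+00  1.000e+00]]
```

View pics/w2c.png

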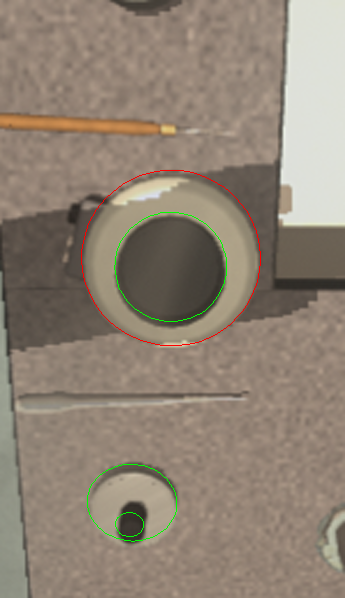

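View pics/w2.png

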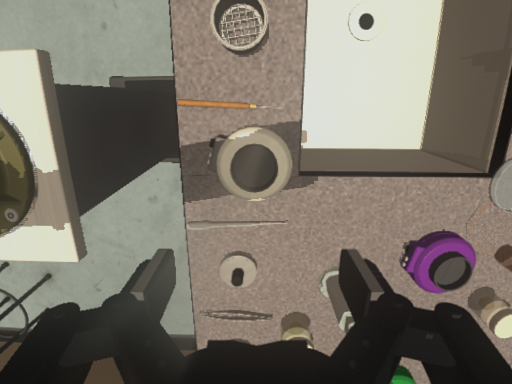

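```bash
python3 -m jog '1 -3.5 34.3 0 0;1 -3.5 34.3 0 0;1 -3.5 34.3 0 0;1 -3.5 34.3 0 0;1 -3.5 34.3 0 0;1 -3.5 34.3 0 0;1 -3.5 34.3 0 0;1 -3.5 34.3 0 0;1 -3.5 34.3 0 0;1 -3.5 34.3 0 0'
python3 -c "
from h import *
wrist('w3');print(tool().round(4),r.sense()['qpos'])
overlay('w3','w3c',[((.405,-.33),.028,.03,(0,255,0)),((.424,-.455),.072,.028,(0,255,0))],(180,80,330,340),2.3)
"
```

```text
time: 3.45
position: [0.4083, -0.3278, 0.2206]
tool_rot: [1.0, 0.005, -0.001, 0.0]
wrist_force: [0.1, 0.3, 0.2]
grip_width: 0.0854
[[ 9.999e-01  1.110e-02 -8.000e-04  4.083e-01]
 [ 1.110e-02 -9.999e-01  2.000e-04 -3.278e-01]
 [-8.000e-04 -2.000e-04 -1.000e+00  2.207e-01]
 [ 0.000e+00  0.000e+00  0.000e+00  1.000e+00]] [-0.43586329  0.03472451  1.09948736  1.75783805 -0.03124523  1.36878293
  0.68080491]
```

View pics/w3c.png

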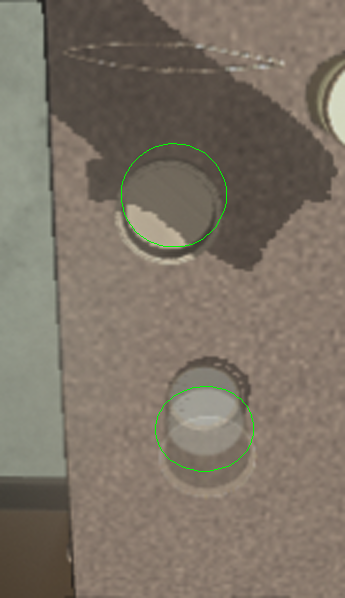

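View pics/w3.png

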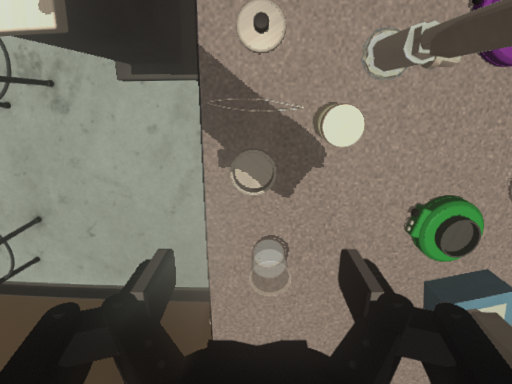

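```bash
python3 -m jog '1 -0.7 1.05 5 0;1 -0.7 1.05 10 0;1 -0.7 1.05 15 0;1 -0.7 1.05 15 0;1 -0.7 1.05 15 0'
python3 -c "
from h import *
wrist('w4');print(tool().round(4))
overlay('w4','w4c',[((.401,-.3385),.028,.03,(0,255,0)),((.401,-.3385),.028,.027,(0,255,0))],(100,150,420,340),2.5)
"
```

```text
time: 4.0
position: [0.4016, -0.3374, 0.071]
tool_rot: [1.0, 0.006, -0.001, -0.0]
wrist_force: [0.1, 0.1, 1.1]
grip_width: 0.0854
[[ 9.999e-01  1.260e-02  1.500e-03  4.029e-01]
 [ 1.260e-02 -9.999e-01 -7.000e-04 -3.385e-01]
 [ 1.500e-03  7.000e-04 -1.000e+00  7.260e-02]
 [ 0.000e+00  0.000e+00  0.000e+00  1.000e+00]]
```

View pics/w4c.png

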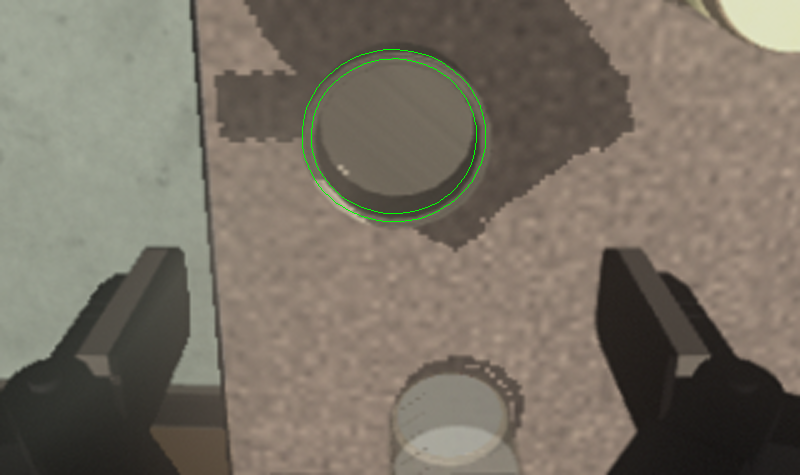

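```bash
python3 -m jog '1 -0.1 0 4 0;1 -0.1 0 6.5 0;1 -0.1 0 6.5 0;1 -0.1 0 6.5 0;0.3 -0.1 0 6.5 0;0.3 -0.1 0 6.5 0;0.3 -0.1 0 6.5 0;0.3 -0.1 0 6.5 0;0.3 -0.1 0 6.5 0;0.3 -0.1 0 6.5 0' 40
python3 -c "
from h import *
wrist('w5');print(tool().round(4))
"
```

```text
time: 5.05
position: [0.4019, -0.3385, 0.0076]
tool_rot: [1.0, 0.006, 0.001, 0.0]
wrist_force: [0.8, -0.2, -0.1]
grip_width: 0.0254
[[ 9.999e-01  1.250e-02  1.300e-03  4.018e-01]
 [ 1.250e-02 -9.999e-01 -6.000e-04 -3.386e-01]
 [ 1.300e-03  7.000e-04 -1.000e+00  7.600e-03]
 [ 0.000e+00  0.000e+00  0.000e+00  1.000e+00]]
```

View pics/w5.png

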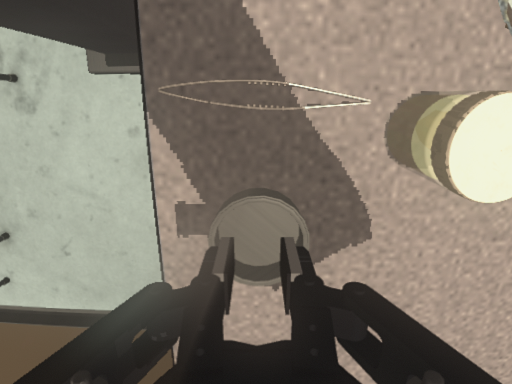

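```bash
python3 -c "
from h import *
overlay('w5','w5c',[((.401,-.3385),.028,.03,(0,255,0)),((.401,-.3385),.0,.019,(0,0,255))],(160,170,360,330),4)
"
```

```text
(no output)
```

View pics/w5c.png

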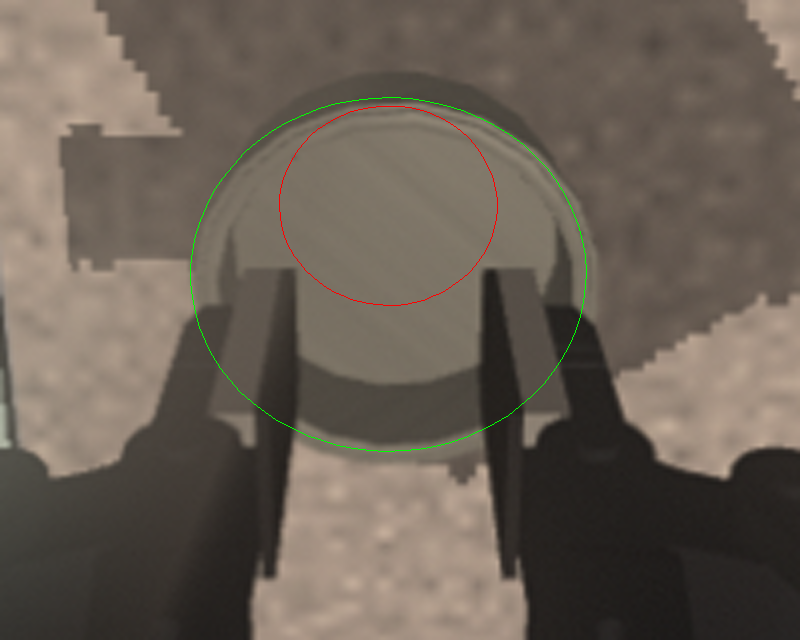

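```bash
python3 -c "
from h import *
f=r.grab_frame('side');im=f['img'][:,:,::-1].copy()
T=tool()
print(T[:3,3])
for z in (0,-.019,-.034): 
  for x in (-.0127,.0127): print(z,x,proj(f,T[:3,:3]@[x,0,z]+T[:3,3],f['pose']).round(1))
cv2.imwrite('pics/s5.png',cv2.resize(im[110:230,200:340],None,fx=5,fy=5,interpolation=cv2.INTER_CUBIC))
"
```

```text
[ 0.40183532 -0.3385744   0.00753454]
0 -0.0127 [[281.4 184. ]]
0 0.0127 [[275.7 184.2]]
-0.019 -0.0127 [[281.7 180.1]]
-0.019 0.0127 [[275.9 180.2]]
-0.034 -0.0127 [[281.8 176.9]]
-0.034 0.0127 [[276.  177.1]]
```

View pics/s5.png

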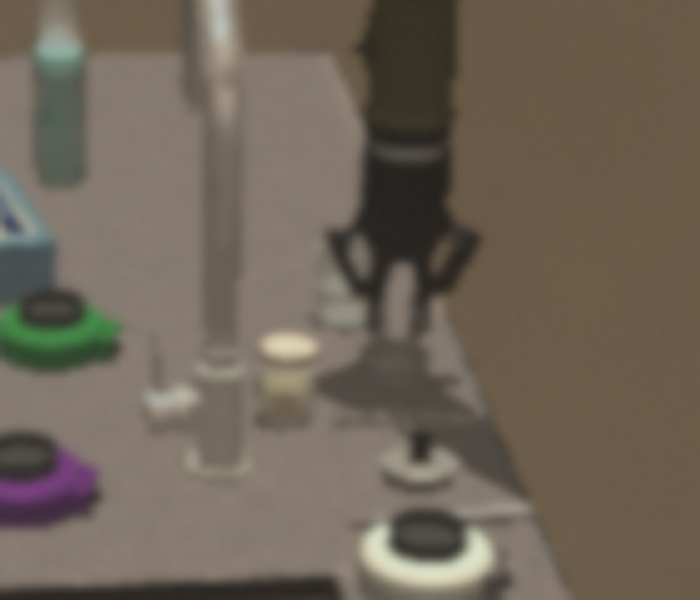

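```bash
python3 -m jog '0.3 0 0 -3 0;0.3 0 0 -3 0;1 0 0 -3 0;1 0 0 -3 0;1 0 0 -3 0;1 0 0 -3 0;1 0 0 -3 0;1 0 0 -3 0'
python3 -c "
from h import *
wrist('w6');print(tool().round(4))
overlay('w6','w6c',[((.401,-.3385),.028,.03,(0,255,0)),((.401,-.3385),.028,.027,(0,255,0))],(100,150,420,340),2.5)
"
```

```text
time: 5.95
position: [0.4016, -0.3386, 0.0374]
tool_rot: [1.0, 0.006, 0.0, 0.0]
wrist_force: [-0.6, -0.3, -0.9]
grip_width: 0.0855
[[ 9.999e-01  1.250e-02  1.000e-03  4.017e-01]
 [ 1.250e-02 -9.999e-01 -6.000e-04 -3.385e-01]
 [ 1.000e-03  6.000e-04 -1.000e+00  3.740e-02]
 [ 0.000e+00  0.000e+00  0.000e+00  1.000e+00]]
```

View pics/w6c.png

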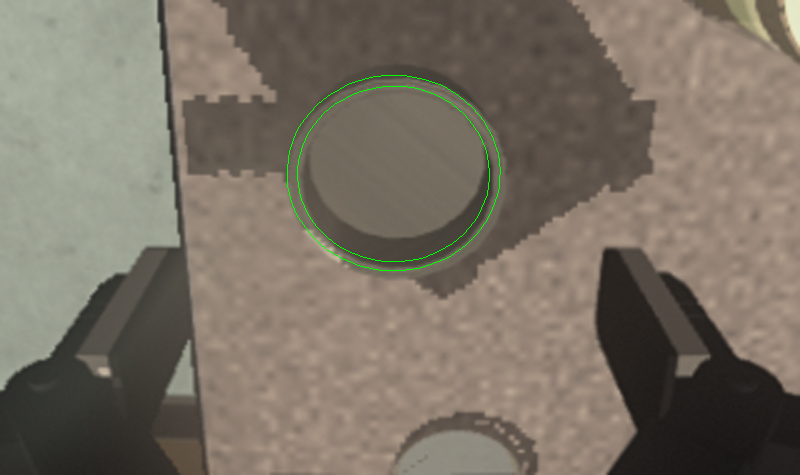

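```bash
python3 -m jog '1 0 0 3 0;1 0 0 5 0;1 0 0 5.8 0;1 0 0 6.2 0;1 0 0 6.5 0;1 0 0 6.5 0'; python3 -m jog '0.5 0 0 0 0;0.5 0 0 0 0;0.5 0 0 0 0;0.5 0 0 0 0;0.5 0 0 0 0' 40
python3 -c "
from h import *
wrist('w7');print(tool().round(4))
"
```

```text
time: 6.6
position: [0.4021, -0.3389, -0.0272]
tool_rot: [1.0, 0.006, 0.001, 0.001]
wrist_force: [0.4, -0.2, -1.0]
grip_width: 0.0855
time: 7.1
position: [0.4028, -0.3393, -0.026]
tool_rot: [1.0, 0.006, 0.002, 0.001]
wrist_force: [-0.8, 1.5, 5.7]
grip_width: 0.0581
[[ 0.9999  0.0124  0.0031  0.4028]
 [ 0.0124 -0.9999 -0.001  -0.3393]
 [ 0.0031  0.0011 -1.     -0.026 ]
 [ 0.      0.      0.      1.    ]]
```

View pics/w7.png

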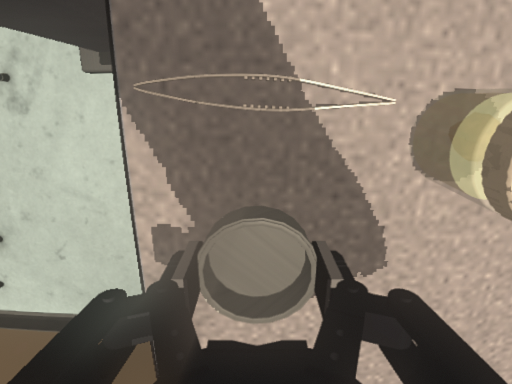

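```bash
python3 -m jog '0.5 0 0 -2 0;0.5 0 0 -5 0;0.5 0 0 -9 0;0.5 0 0 -13 0;0.5 0 0 -13 0;0.5 0 0 -13 0'
python3 -c "
from h import *
wrist('w8');print(tool().round(4)); print(r.sense()['wrist_force'])
f=r.grab_frame('side');im=f['img'][:,:,::-1].copy()
cv2.imwrite('pics/s8.png',cv2.resize(im[90:230,200:340],None,fx=4,fy=4,interpolation=cv2.INTER_CUBIC))
"
```

```text
time: 7.75
position: [0.4031, -0.339, 0.1047]
tool_rot: [1.0, 0.006, 0.003, 0.0]
wrist_force: [-0.3, -0.2, -1.3]
grip_width: 0.0577
[[ 9.999e-01  1.280e-02  3.200e-03  4.022e-01]
 [ 1.280e-02 -9.999e-01  2.000e-04 -3.384e-01]
 [ 3.300e-03 -1.000e-04 -1.000e+00  1.035e-01]
 [ 0.000e+00  0.000e+00  0.000e+00  1.000e+00]]
[ 0.16975837 -0.58946389 -1.596554  ]
```

View pics/w8.png

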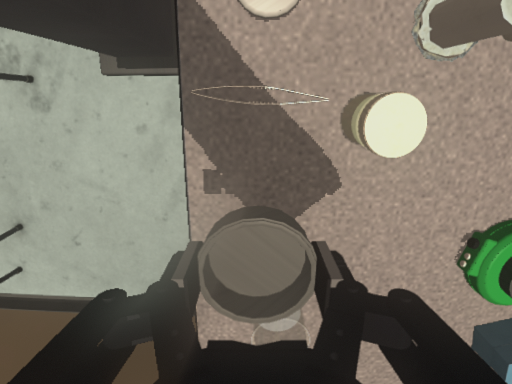

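View pics/s8.png

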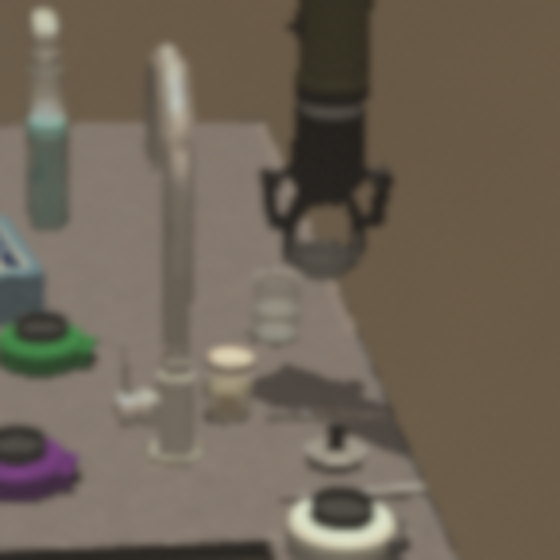

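```bash
python3 -c "
from h import *
print(delta([.435,.0125,.085],0))
for w,zz in (('w7',.028),('w8',.104+.054)):
  T=np.load(w+'.npz')['T']
t=tool()
c=t[:3,:3]@np.array([0,-.0005,-.054])+t[:3,3]
overlay('w8','w8c',[(c[:2],c[2],.03,(0,255,0)),(c[:2],c[2],.027,(0,255,0))],(180,190,340,330),4)
"
```

```text
[[3.76, -35.03, 1.81], ('toolx yaw', np.float64(0.013)), ('roll', np.float64(0.013))]
```

View pics/w8c.png

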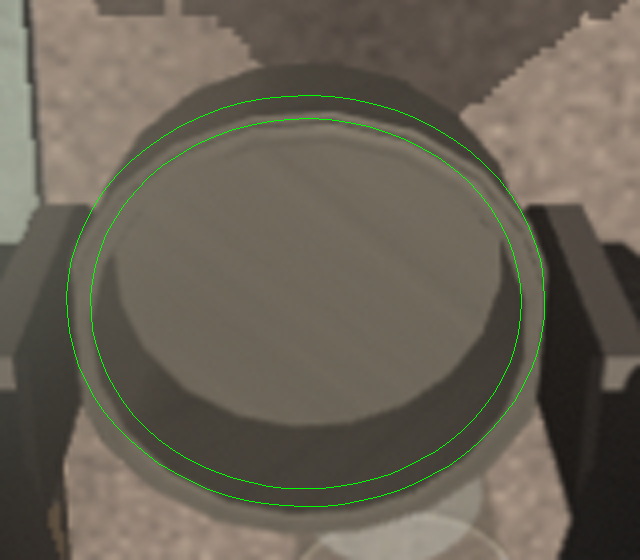

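```bash
python3 -m jog '0.5 1 -5 0 0.013;0.5 2 -15 0 0.013;0.5 3.7 -34.9 0 0.013;0.5 3.7 -34.9 0 0.013;0.5 3.7 -34.9 0 0.013;0.5 3.7 -34.9 0 0.013;0.5 3.7 -34.9 0 0.013;0.5 3.7 -34.9 0 0.013;0.5 3.7 -34.9 1.8 0.013;0.5 3.7 -34.9 1.8 0.013;0.5 3.7 -34.9 1.8 0.013'
python3 -c "
from h import *
wrist('w9');print(tool().round(4)); print(r.sense()['wrist_force'])
print(delta([.435,.0145,.02],0))
overlay('w9','w9c',[((.435,.0125),.05,.03,(0,255,0)),((.435,.0125),.034,.05,(0,0,255))],(130,100,400,330),2.8)
"
```

```text
time: 8.95
position: [0.4333, 0.0103, 0.0842]
tool_rot: [1.0, -0.001, -0.0, 0.001]
wrist_force: [-0.4, 0.5, -1.0]
grip_width: 0.0583
[[ 1.000e+00 -1.700e-03  5.000e-04  4.339e-01]
 [-1.700e-03 -1.000e+00 -4.000e-04  1.040e-02]
 [ 5.000e-04  4.000e-04 -1.000e+00  8.480e-02]
 [ 0.000e+00  0.000e+00  0.000e+00  1.000e+00]]
[ 0.58905154 -0.45966308 -0.4107208 ]
[[0.1, -0.41, 6.48], ('toolx yaw', np.float64(-0.002)), ('roll', np.float64(-0.002))]
```

View pics/w9c.png

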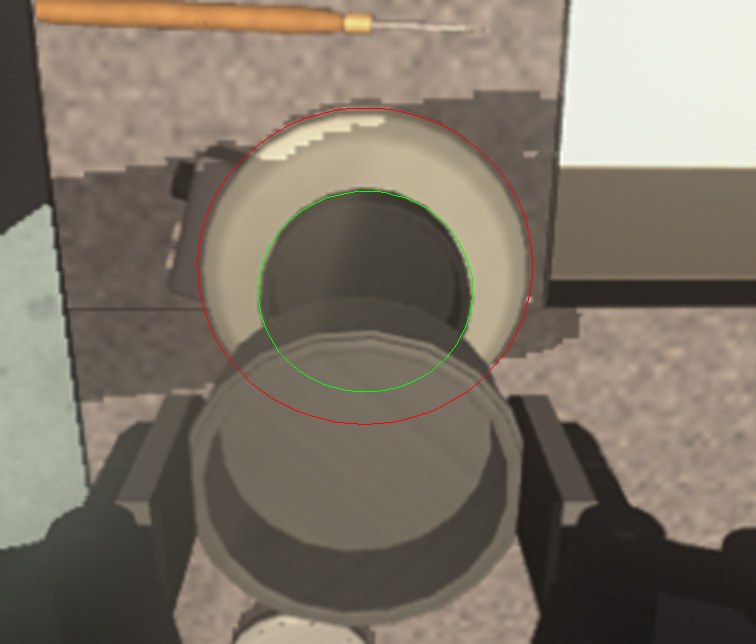

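```bash
python3 -c "
from h import *
for z in (.135,.139):
  a=wray('w9',(257.1,217.9),z);b=wray('w9',(257.1,322),z);l=wray('w9',(198.6,265),z);q=wray('w9',(315.7,265),z)
  print(z,(a+b)/2,np.linalg.norm(a-b),np.linalg.norm(l-q))
"
```

```text
0.135 [0.43269348 0.00746983 0.135     ] 0.06244592407257898 0.05932121432137696
0.139 [0.43269702 0.0102028  0.139     ] 0.060462108346516205 0.05743666605649566
```

```bash
python3 -m jog '0.5 0.2 -0.4 2 0;0.5 0.2 -0.4 4 0;0.5 0.2 -0.4 5 0;0.5 0.2 -0.4 5.5 0;0.5 0.2 -0.4 6 0;0.5 0.2 -0.4 6 0'
python3 -m jog '0.5 0 0 0.2 0;0.5 0 0 0.4 0;0.5 0 0 0.5 0;0.5 0 0 0.5 0'
```

```text
time: 9.6
position: [0.4361, 0.0143, 0.0248]
tool_rot: [1.0, -0.001, 0.0, 0.0]
wrist_force: [-0.2, 0.2, -2.4]
grip_width: 0.0576
time: 10.0
position: [0.436, 0.0143, 0.0198]
tool_rot: [1.0, -0.001, 0.0, 0.0]
wrist_force: [-0.1, 0.4, -1.5]
grip_width: 0.058
```

```bash
python3 -m jog '0.5 0 0 0.1 0;0.5 0 0 0.2 0;0.5 0 0 0.2 0'; python3 -m jog '0.5 0 0 0.1 0;0.5 0 0 0.2 0;0.5 0 0 0.2 0'
python3 -c "
from h import *
wrist('w10');print(tool().round(4)); print(r.sense()['wrist_force'])
"
```

```text
time: 10.3
position: [0.4359, 0.0143, 0.0177]
tool_rot: [1.0, -0.001, 0.0, 0.0]
wrist_force: [0.1, 1.0, -0.9]
grip_width: 0.0578
time: 10.6
position: [0.4359, 0.0143, 0.016]
tool_rot: [1.0, -0.001, -0.0, 0.0]
wrist_force: [-2.0, -0.2, 4.1]
grip_width: 0.0578
[[ 1.00e+00 -1.90e-03 -0.00e+00  4.36e-01]
 [-1.90e-03 -1.00e+00 -3.00e-04  1.43e-02]
 [-0.00e+00  3.00e-04 -1.00e+00  1.60e-02]
 [ 0.00e+00  0.00e+00  0.00e+00  1.00e+00]]
[-2.91769591 -0.27468446  4.20393997]
```

View pics/w10.png

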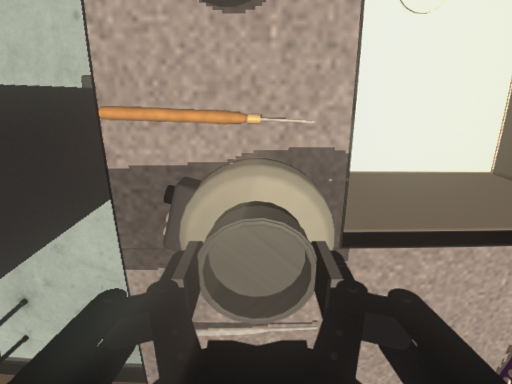

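```bash
python3 -m jog '0.5 0 0 0.1 0;0.5 0 0 0.1 0'; python3 -m jog '0.8 0 0 0 0;1 0 0 0 0;1 0 0 0 0;1 0 0 0 0;1 0 0 -2 0;1 0 0 -5 0;1 0 0 -9 0;1 0 0 -13 0;1 0 0 -14 0;1 0 0 -14 0'
python3 -c "
from h import *
wrist('w11');print(tool().round(4))
overlay('w11','w11c',[((.435,.0125),.07,.03,(0,255,0)),((.435,.0125),.05,.03,(0,0,255))],(150,80,390,280),3)
f=r.grab_frame('side');im=f['img'][:,:,::-1].copy()
cv2.imwrite('pics/s11.png',cv2.resize(im[160:260,220:340],None,fx=5,fy=5,interpolation=cv2.INTER_CUBIC))
"
```

```text
time: 10.85
position: [0.436, 0.0144, 0.0159]
tool_rot: [1.0, -0.001, -0.0, -0.0]
wrist_force: [-5.7, -0.5, 12.5]
grip_width: 0.0582
time: 11.85
position: [0.4374, 0.0147, 0.1573]
tool_rot: [1.0, -0.001, 0.001, -0.001]
wrist_force: [-0.5, -0.5, -0.7]
grip_width: 0.0857
[[ 1.000e+00 -1.800e-03 -6.000e-04  4.361e-01]
 [-1.800e-03 -1.000e+00  9.000e-04  1.450e-02]
 [-6.000e-04 -9.000e-04 -1.000e+00  1.557e-01]
 [ 0.000e+00  0.000e+00  0.000e+00  1.000e+00]]
```

View pics/w11c.png

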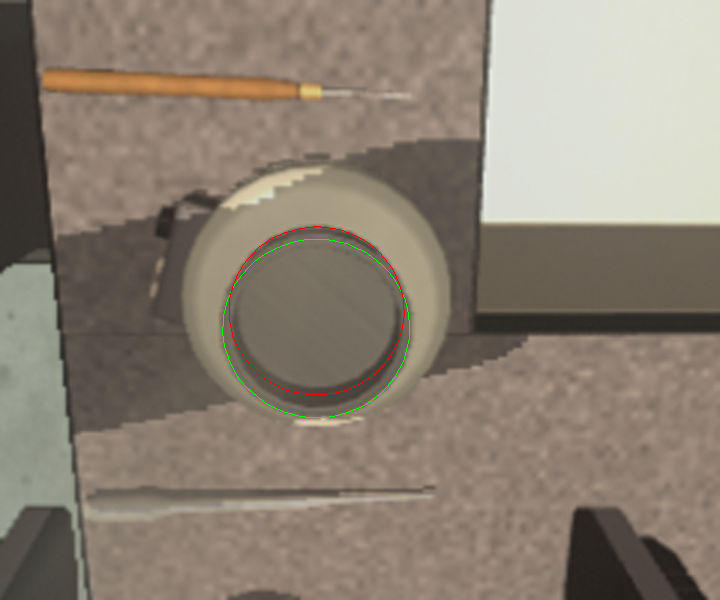

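View pics/s11.png

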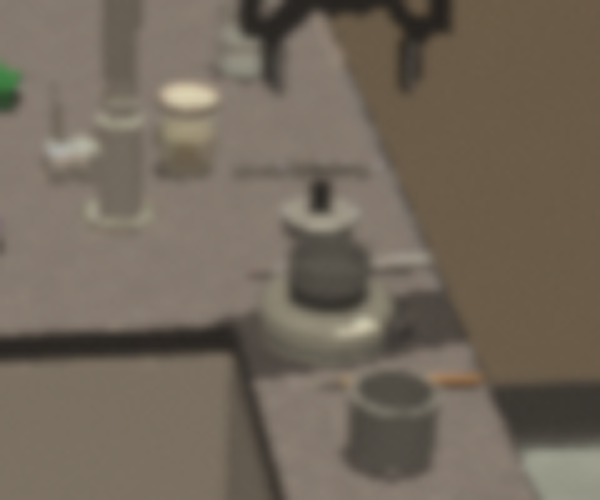

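```bash
python3 -m jog '1 -1.6 -31.5 0 0;1 -1.6 -31.5 0 0;1 -1.6 -31.5 0 0;1 -1.6 -31.5 0 0;1 -1.6 -31.5 0 0;1 -1.6 -31.5 0 0;1 -1.6 -31.5 3 0;1 -1.6 -31.5 7 0;1 -1.6 -31.5 9 0;1 -1.6 -31.5 9 0;1 -1.6 -31.5 9 0'
python3 -c "
from h import *
overlay('w11','w11d',[],(200,140,310,240),7)
wrist('w12');print(tool().round(4))
overlay('w12','w12c',[((.42,.33),.038,.03,(0,255,0)),((.42,.33),.038,.027,(0,255,0))],(150,80,390,280),3)
print(delta([.42,.33,-.022],0))
"
```

```text
time: 13.05
position: [0.4192, 0.3283, 0.0635]
tool_rot: [1.0, -0.001, -0.002, 0.001]
wrist_force: [0.1, 0.7, -0.3]
grip_width: 0.0854
[[ 1.00e+00 -2.50e-03 -2.50e-03  4.20e-01]
 [-2.50e-03 -1.00e+00 -5.00e-04  3.29e-01]
 [-2.50e-03  5.00e-04 -1.00e+00  6.48e-02]
 [ 0.00e+00  0.00e+00  0.00e+00  1.00e+00]]
[[0.02, -0.1, 8.68], ('toolx yaw', np.float64(-0.003)), ('roll', np.float64(-0.003))]
```

View pics/w12c.png

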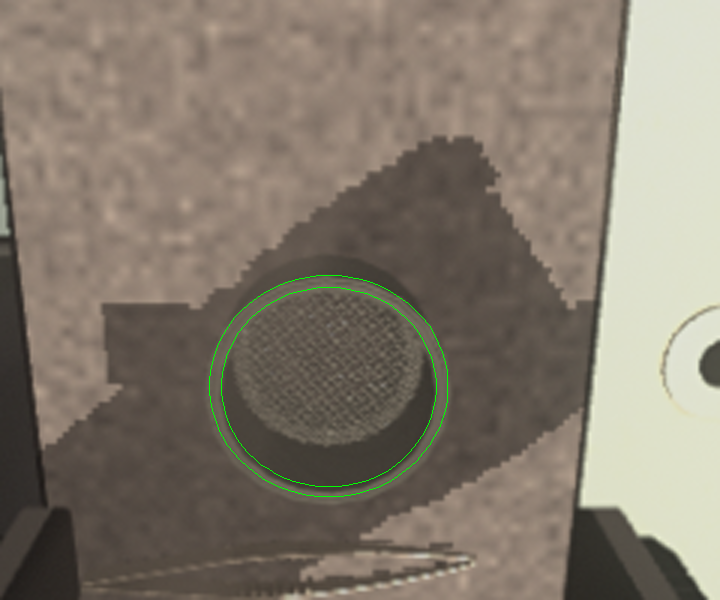

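View pics/w11d.png

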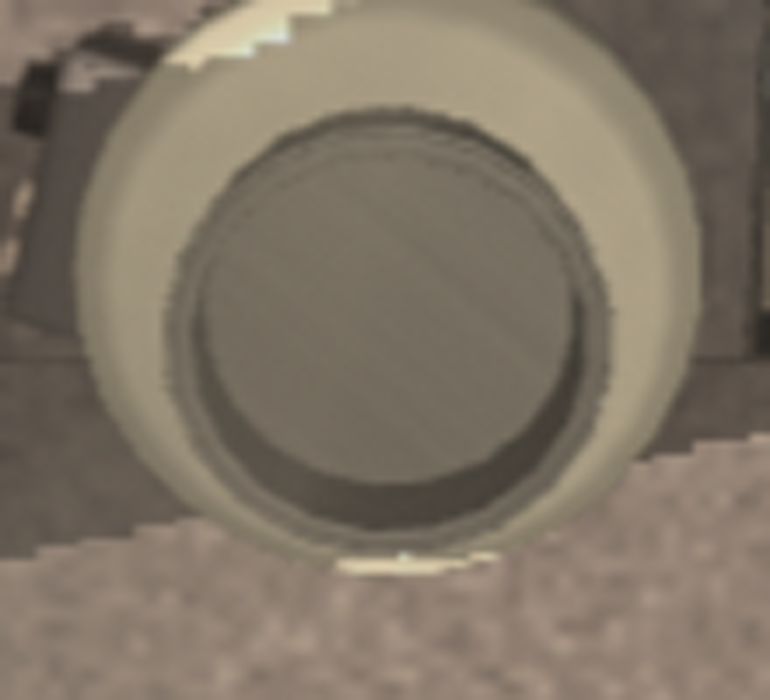

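```bash
python3 -m jog '1 0 0 3 0;1 0 0 6 0;1 0 0 7.5 0;1 0 0 8.2 0;1 0 0 8.5 0;1 0 0 8.5 0'; python3 -m jog '0.5 0 0 0 0;0.5 0 0 0 0;0.5 0 0 0 0;0.5 0 0 0 0;0.5 0 0 0 0' 40;python3 -m jog '0.5 0 0 -2 0;0.5 0 0 -5 0;0.5 0 0 -9 0;0.5 0 0 -13 0;0.5 0 0 -15 0;0.5 0 0 -15 0;0.5 0 0 -15 0'
python3 -c "
from h import *
wrist('w13');print(tool().round(4)); print(r.sense()['wrist_force'])
"
```

```text
time: 13.7
position: [0.4205, 0.3295, -0.0194]
tool_rot: [1.0, -0.001, -0.001, -0.0]
wrist_force: [-0.0, -0.1, -0.0]
grip_width: 0.0855
time: 14.2
position: [0.4213, 0.3304, -0.0177]
tool_rot: [1.0, -0.001, -0.0, -0.001]
wrist_force: [-0.6, -1.1, 6.3]
grip_width: 0.0591
time: 14.9
position: [0.4211, 0.33, 0.1323]
tool_rot: [1.0, -0.001, -0.0, -0.001]
wrist_force: [-1.1, 0.4, -2.4]
grip_width: 0.0587
[[ 1.     -0.0026 -0.0017  0.4206]
 [-0.0026 -1.      0.0013  0.3294]
 [-0.0017 -0.0013 -1.      0.1312]
 [ 0.      0.      0.      1.    ]]
[-0.01348695 -0.37910539 -1.93148965]
```

View pics/w13.png

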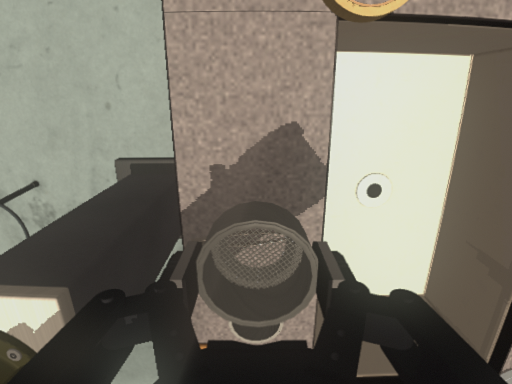

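```bash
python3 -m jog '0.5 0.5 5 0 0;0.5 1 15 0 0;0.5 1.6 31.6 0 0;0.5 1.6 31.6 0 0;0.5 1.6 31.6 0 0;0.5 1.6 31.6 0 0;0.5 1.6 31.6 0 0;0.5 1.6 31.6 0 0;0.5 1.6 31.6 3 0;0.5 1.6 31.6 5.5 0;0.5 1.6 31.6 5.5 0'
python3 -c "
from h import *
wrist('w14');print(tool().round(4)); print(r.sense()['wrist_force'])
print(delta([.436,.0135,.05],0))
overlay('w14','w14c',[((.435,.0125),.07,.03,(0,255,0)),((.435,.0125),.034,.05,(0,0,255))],(130,120,400,340),2.8)
"
```

```text
time: 16.05
position: [0.4318, 0.0139, 0.0721]
tool_rot: [1.0, -0.001, -0.005, 0.001]
wrist_force: [-0.6, -0.6, -1.2]
grip_width: 0.0586
[[ 1.     -0.0013 -0.0066  0.4334]
 [-0.0013 -1.     -0.0011  0.014 ]
 [-0.0066  0.0011 -1.      0.074 ]
 [ 0.      0.      0.      1.    ]]
[ 0.64062475  0.19658662 -0.83943436]
[[0.27, 0.04, 2.4], ('toolx yaw', np.float64(-0.001)), ('roll', np.float64(-0.001))]
```

View pics/w14c.png

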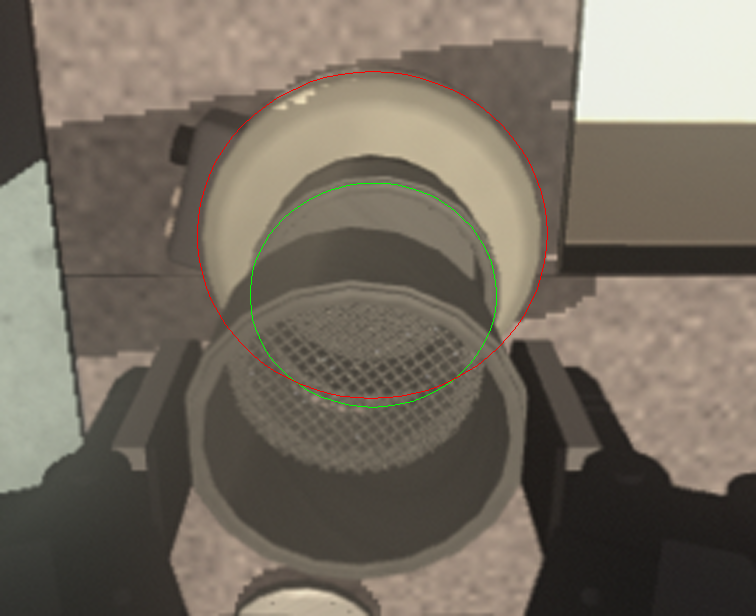

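```bash
python3 -m jog '0.5 0.3 0 0 0;0.5 0.3 0 0.8 0;0.5 0.3 0 1.6 0;0.5 0.3 0 2.2 0;0.5 0.3 0 2.4 0;0.5 0.3 0 2.4 0'
python3 -m jog '0.5 0 0 0.2 0;0.5 0 0 0.4 0;0.5 0 0 0.4 0'
```

```text
time: 16.7
position: [0.4359, 0.0138, 0.0496]
tool_rot: [1.0, -0.001, -0.004, 0.001]
wrist_force: [-0.7, -0.4, -1.3]
grip_width: 0.0589
time: 17.0
position: [0.4358, 0.0138, 0.0454]
tool_rot: [1.0, -0.001, -0.004, 0.001]
wrist_force: [0.2, -0.4, -1.8]
grip_width: 0.0594
```

```bash
python3 -m jog '0.5 0 0 0.1 0;0.5 0 0 0.2 0;0.5 0 0 0.2 0';python3 -m jog '0.5 0 0 0.1 0;0.5 0 0 0.2 0;0.5 0 0 0.2 0'
```

```text
time: 17.3
position: [0.4361, 0.0138, 0.0443]
tool_rot: [1.0, -0.001, -0.004, 0.0]
wrist_force: [-3.0, -0.4, 8.3]
grip_width: 0.0593
time: 17.6
position: [0.4361, 0.0138, 0.0442]
tool_rot: [1.0, -0.001, -0.005, -0.0]
wrist_force: [-8.0, -1.4, 18.4]
grip_width: 0.0593
```

```bash
python3 -m jog '0.8 0 0 0 0;1 0 0 0 0;1 0 0 0 0;1 0 0 0 0;1 0 0 -2 0;1 0 0 -5 0;1 0 0 -9 0;1 0 0 -11 0;1 0 0 -11 0;1 0 0 -11 0'
python3 -c "
from h import *
wrist('w15');print(tool().round(4))
overlay('w15','w15c',[((.435,.0125),.1,.03,(0,255,0))],(150,80,390,280),3)
print(delta([.419,.177,.08],0))
"
```

```text
time: 18.6
position: [0.437, 0.0139, 0.1538]
tool_rot: [1.0, -0.001, -0.005, -0.0]
wrist_force: [-0.4, 0.4, -0.4]
grip_width: 0.0851
[[ 9.999e-01 -1.700e-03 -1.060e-02  4.364e-01]
 [-1.700e-03 -1.000e+00 -4.000e-04  1.380e-02]
 [-1.060e-02  4.000e-04 -9.999e-01  1.531e-01]
 [ 0.000e+00  0.000e+00  0.000e+00  1.000e+00]]
[[-1.69, -16.32, 7.33], ('toolx yaw', np.float64(-0.002)), ('roll', np.float64(-0.002))]
```

View pics/w15c.png

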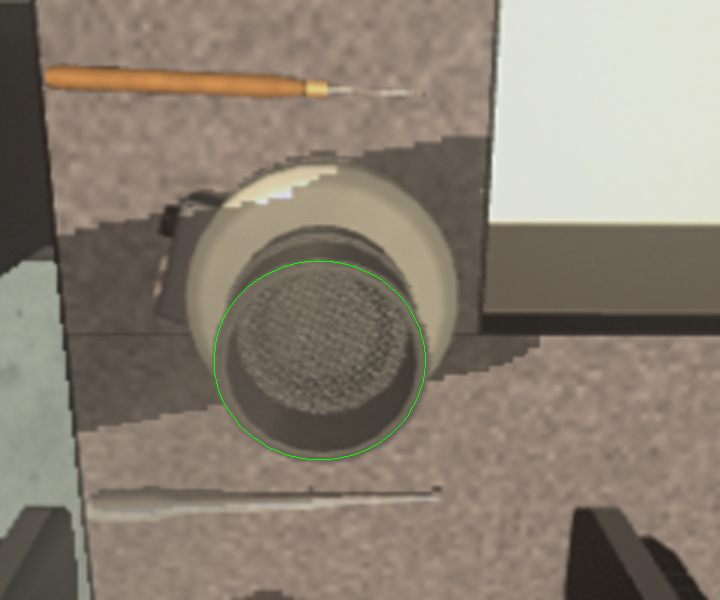

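```bash
python3 -m jog '1 -1.7 -16.3 0 0;1 -1.7 -16.3 0 0;1 -1.7 -16.3 0 0;1 -1.7 -16.3 3 0;1 -1.7 -16.3 7 0;1 -1.7 -16.3 7 0;1 -1.7 -16.3 7 0'
python3 -c "
from h import *
wrist('w16');print(tool().round(4))
overlay('w16','w16c',[((.419,.177),.053,.03,(0,255,0)),((.419,.177),.053,.027,(0,255,0))],(130,100,400,330),2.8)
print(delta([.419,.177,-.01],0))
"
```

```text
time: 19.35
position: [0.4179, 0.1755, 0.0823]
tool_rot: [1.0, -0.001, -0.007, 0.002]
wrist_force: [1.6, -0.2, 0.6]
grip_width: 0.0856
[[ 9.999e-01 -3.000e-03 -1.080e-02  4.193e-01]
 [-3.000e-03 -1.000e+00 -9.000e-04  1.761e-01]
 [-1.080e-02  1.000e-03 -9.999e-01  8.370e-02]
 [ 0.000e+00  0.000e+00  0.000e+00  1.000e+00]]
[[0.07, -0.1, 9.37], ('toolx yaw', np.float64(-0.003)), ('roll', np.float64(-0.003))]
```

View pics/w16c.png

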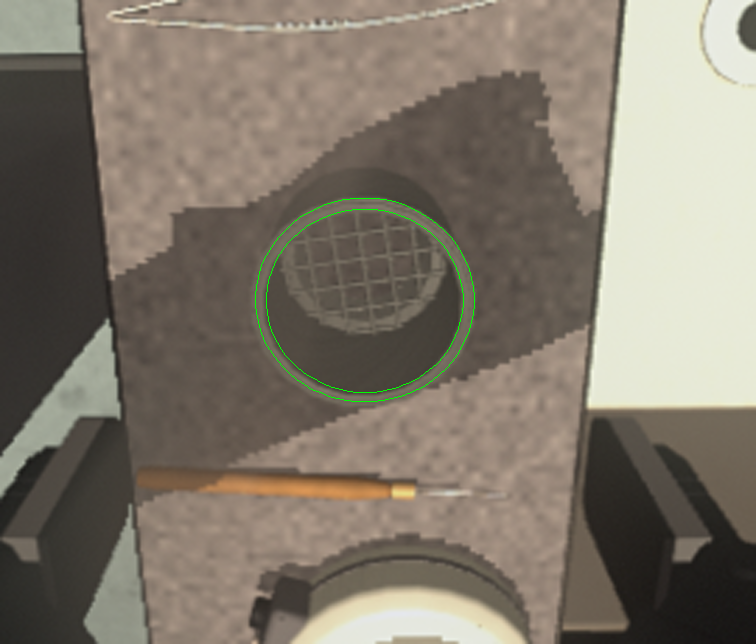

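```bash
python3 -m jog '1 0 -0.1 3 0;1 0 -0.1 6 0;1 0 -0.1 8.2 0;1 0 -0.1 9.2 0;1 0 -0.1 9.5 0;1 0 -0.1 9.5 0'; python3 -m jog '0.5 0 0 0 0;0.5 0 0 0 0;0.5 0 0 0 0;0.5 0 0 0 0;0.5 0 0 0 0' 40;python3 -m jog '0.5 0 0 -2 0;0.5 0 0 -5 0;0.5 0 0 -9 0;0.5 0 0 -13 0;0.5 0 0 -15 0;0.5 0 0 -15 0;0.5 0 0 -15 0'
python3 -c "
from h import *
wrist('w17');print(tool().round(4)); print(r.sense()['wrist_force'])
print(delta([.436,.0135,.115],0))
"
```

```text
time: 20.0
position: [0.4193, 0.1774, -0.0102]
tool_rot: [1.0, -0.002, -0.005, -0.0]
wrist_force: [-0.2, 1.0, -0.2]
grip_width: 0.0855
time: 20.5
position: [0.4204, 0.1782, -0.0085]
tool_rot: [1.0, -0.002, -0.004, -0.001]
wrist_force: [-2.9, -0.5, 8.1]
grip_width: 0.0592
time: 21.2
position: [0.4213, 0.1779, 0.1413]
tool_rot: [1.0, -0.002, -0.004, -0.001]
wrist_force: [-0.3, 0.4, -2.2]
grip_width: 0.059
[[ 1.     -0.0032 -0.0094  0.4207]
 [-0.0032 -1.      0.0011  0.1775]
 [-0.0094 -0.0011 -1.      0.1404]
 [ 0.      0.      0.      1.    ]]
[ 0.00494626 -0.61966707 -1.85544852]
[[1.61, 16.4, 2.51], ('toolx yaw', np.float64(-0.003)), ('roll', np.float64(-0.003))]
```

View pics/w17.png

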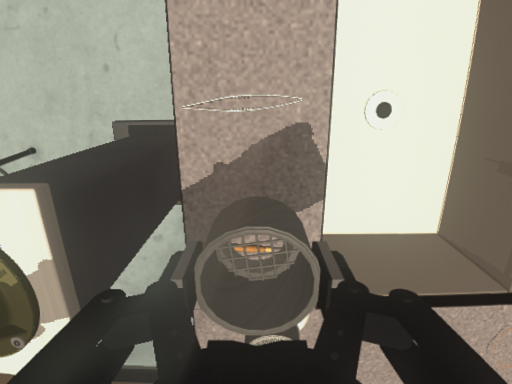

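```bash
python3 -m jog '0.5 0.5 5 0 0;0.5 1.6 16.4 0 0;0.5 1.6 16.4 0 0;0.5 1.6 16.4 0 0;0.5 1.6 16.4 0 0;0.5 1.6 16.4 2 0;0.5 1.6 16.4 3 0;0.5 1.6 16.4 3 0'
python3 -c "
from h import *
wrist('w18');print(tool().round(4)); print(r.sense()['wrist_force'])
print(delta([.436,.0135,.0885],0))
overlay('w18','w18c',[((.435,.0125),.1,.03,(0,255,0)),((.435,.0125),.034,.05,(0,0,255))],(130,80,400,340),2.3)
"
```

```text
time: 22.05
position: [0.4337, 0.014, 0.1078]
tool_rot: [1.0, -0.001, -0.007, 0.0]
wrist_force: [0.3, 0.2, -0.5]
grip_width: 0.0587
[[ 9.999e-01 -1.900e-03 -1.230e-02  4.346e-01]
 [-1.900e-03 -1.000e+00 -4.000e-04  1.400e-02]
 [-1.230e-02  4.000e-04 -9.999e-01  1.089e-01]
 [ 0.000e+00  0.000e+00  0.000e+00  1.000e+00]]
[-0.33496268  0.37942362 -0.16451863]
[[0.16, 0.05, 2.04], ('toolx yaw', np.float64(-0.002)), ('roll', np.float64(-0.002))]
```

View pics/w18c.png

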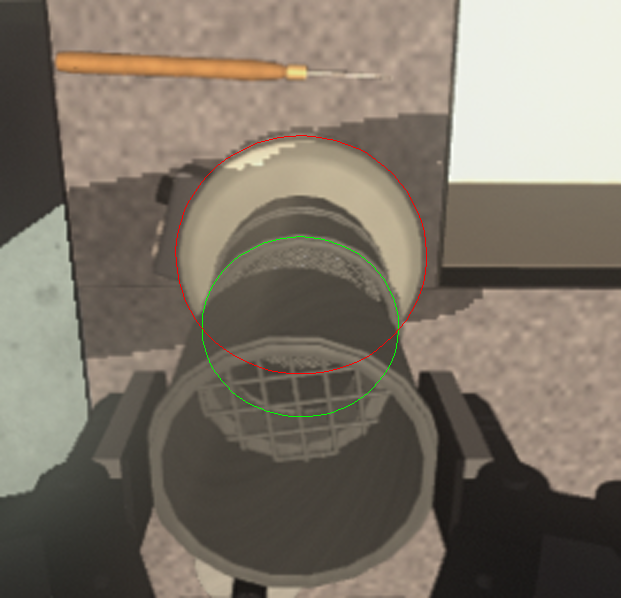

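```bash
python3 -m jog '0.5 0.25 0 0 0;0.5 0.25 0 0.8 0;0.5 0.25 0 1.5 0;0.5 0.25 0 2.0 0;0.5 0.25 0 2.0 0'
python3 -m jog '0.5 0 0 0.2 0;0.5 0 0 0.4 0;0.5 0 0 0.4 0'
```

```text
time: 22.6
position: [0.4361, 0.0138, 0.088]
tool_rot: [1.0, -0.001, -0.007, 0.001]
wrist_force: [-0.2, -0.4, -1.0]
grip_width: 0.0586
time: 22.9
position: [0.4361, 0.0137, 0.0839]
tool_rot: [1.0, -0.001, -0.007, 0.001]
wrist_force: [0.1, 0.7, -2.0]
grip_width: 0.0589
```

```bash
python3 -m jog '0.5 0 0 0.1 0;0.5 0 0 0.2 0;0.5 0 0 0.2 0';python3 -m jog '0.5 0 0 0.1 0;0.5 0 0 0.1 0;0.5 0 0 0.1 0'
```

```text
time: 23.2
position: [0.4365, 0.0138, 0.0835]
tool_rot: [1.0, -0.001, -0.007, 0.0]
wrist_force: [-4.1, -0.4, 12.6]
grip_width: 0.0588
time: 23.5
position: [0.4366, 0.0139, 0.0836]
tool_rot: [1.0, -0.001, -0.007, -0.0]
wrist_force: [-3.7, -0.3, 8.0]
grip_width: 0.059
```

```bash
python3 -m jog '0.8 0 0 0 0;1 0 0 0 0;1 0 0 0 0;1 0 0 0 0;1 0 0 -2 0;1 0 0 -5 0;1 0 0 -9 0;1 0 0 -11 0;1 0 0 -11 0;1 0 0 -11 0'
python3 -c "
from h import *
wrist('w19');print(tool().round(4))
overlay('w19','w19c',[((.435,.0125),.145,.03,(0,255,0)),((.409,-.157),.0385,.009,(255,0,0)),((.409,-.157),.0145,.03,(255,0,0))],(130,60,400,320),2.3)
print(delta([.409,-.157,.1],0))
"
```

```text
time: 24.5
position: [0.438, 0.0139, 0.1932]
tool_rot: [1.0, -0.001, -0.007, -0.0]
wrist_force: [-0.2, -0.6, 0.2]
grip_width: 0.0855
[[ 0.9999 -0.0022 -0.0158  0.4374]
 [-0.0022 -1.     -0.      0.0138]
 [-0.0158  0.     -0.9999  0.1925]
 [ 0.      0.      0.      1.    ]]
[[-2.66, 17.08, 9.29], ('toolx yaw', np.float64(-0.002)), ('roll', np.float64(-0.002))]
```

View pics/w19c.png

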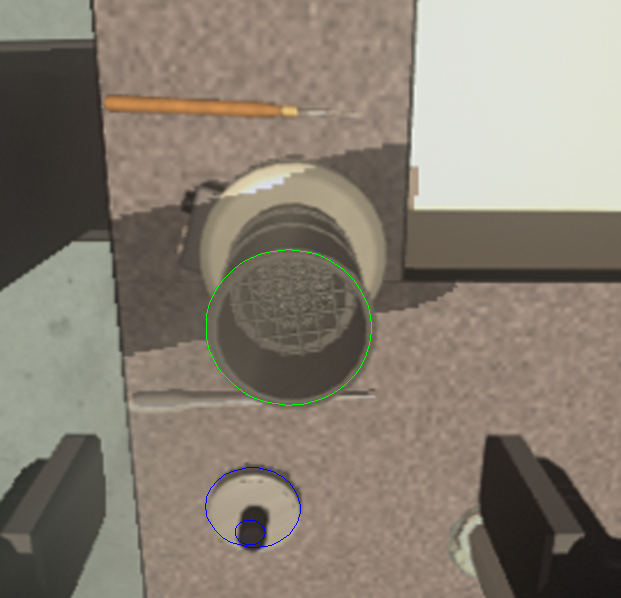

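```bash
python3 -m jog '1 -1.5 8 0 0;1 -2.7 17.1 0 0;1 -2.7 17.1 0 0;1 -2.7 17.1 0 0;1 -2.7 17.1 3 0;1 -2.7 17.1 7 0;1 -2.7 17.1 9.3 0;1 -2.7 17.1 9.3 0;1 -2.7 17.1 9.3 0'
python3 -c "
from h import *
wrist('w20');print(tool().round(4))
overlay('w20','w20c',[((.409,-.157),.0385,.009,(255,0,0)),((.409,-.157),.0145,.03,(255,0,0))],(130,60,400,320),2.3)
print(delta([.409,-.157,-.012],0))
"
```

```text
time: 25.45
position: [0.408, -0.1572, 0.0996]
tool_rot: [1.0, -0.001, -0.009, 0.0]
wrist_force: [1.2, -0.1, 1.4]
grip_width: 0.0855
[[ 9.999e-01 -2.100e-03 -1.550e-02  4.090e-01]
 [-2.100e-03 -1.000e+00 -7.000e-04 -1.573e-01]
 [-1.550e-02  7.000e-04 -9.999e-01  1.005e-01]
 [ 0.000e+00  0.000e+00  0.000e+00  1.000e+00]]
[[0.18, -0.04, 11.25], ('toolx yaw', np.float64(-0.002)), ('roll', np.float64(-0.002))]
```

View pics/w20c.png

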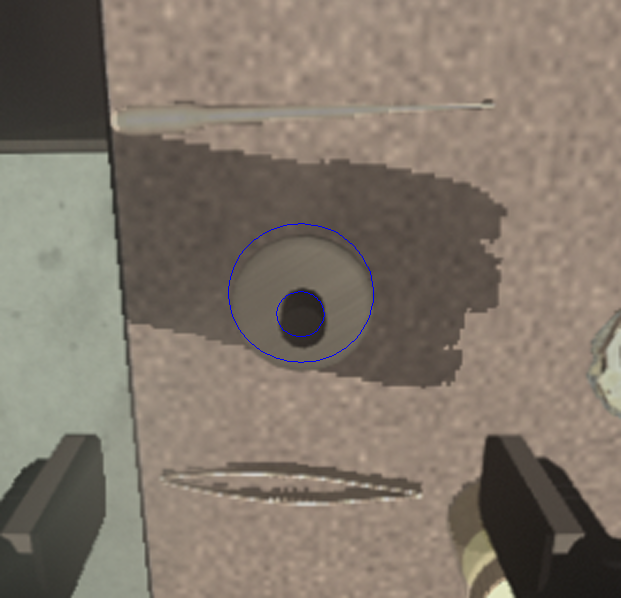

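```bash
python3 -m jog '1 0.15 0.35 3 0;1 0.15 0.35 6 0;1 0.15 0.35 9 0;1 0.15 0.35 10.5 0;1 0.15 0.35 11.2 0;1 0.15 0.35 11.2 0;1 0.15 0.35 11.2 0'
python3 -m jog '0.35 0 0 0 0;0.35 0 0 0 0;0.35 0 0 0 0;0.35 0 0 0 0;0.35 0 0 0 0;0.35 0 0 0 0;0.35 0 0 0 0' 40
python3 -c "
from h import *
wrist('w21');print(tool().round(4))
"
```

```text
time: 26.2
position: [0.41, -0.161, -0.0104]
tool_rot: [1.0, -0.001, -0.007, 0.0]
wrist_force: [0.1, 0.0, 0.7]
grip_width: 0.0853
time: 26.9
position: [0.41, -0.1611, -0.0105]
tool_rot: [1.0, -0.001, -0.007, 0.0]
wrist_force: [0.2, 0.4, -0.5]
grip_width: 0.0301
[[ 9.999e-01 -1.800e-03 -1.360e-02  4.099e-01]
 [-1.800e-03 -1.000e+00 -5.000e-04 -1.610e-01]
 [-1.360e-02  6.000e-04 -9.999e-01 -1.050e-02]
 [ 0.000e+00  0.000e+00  0.000e+00  1.000e+00]]
```

View pics/w21.png

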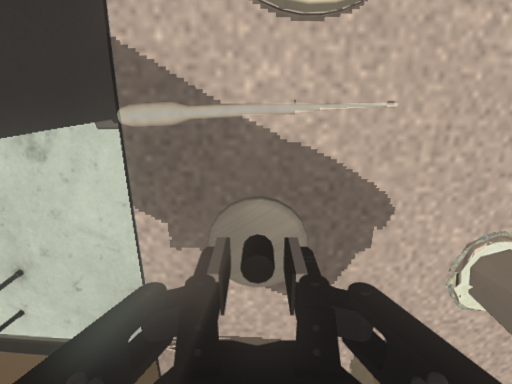

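```bash
python3 -m jog '0.35 0 0 0.4 0;0.35 0 0 0.4 0;0.1 0 0 0.4 0;0.1 0 0 0.4 0;0.1 0 0 0.4 0;0.1 0 0 0.4 0;0.1 0 0 0.4 0' 40
python3 -m jog '0.1 0 0 -2 0;0.1 0 0 -5 0;0.1 0 0 -10 0;0.1 0 0 -15 0;0.1 0 0 -18 0;0.1 0 0 -18 0;0.1 0 0 -18 0'
python3 -c "
from h import *
wrist('w22');print(tool().round(4),r.sense()['wrist_force'])
print(delta([.4365,.0135,.14],0))
"
```

```text
time: 27.65
position: [0.4097, -0.1611, -0.0145]
tool_rot: [1.0, -0.001, -0.007, 0.0]
wrist_force: [-1.4, -0.9, 1.3]
grip_width: 0.0164
time: 28.35
position: [0.4123, -0.1609, 0.1654]
tool_rot: [1.0, -0.001, -0.006, -0.0]
wrist_force: [-0.3, -0.3, -1.2]
grip_width: 0.0163
[[ 9.999e-01 -2.100e-03 -1.540e-02  4.114e-01]
 [-2.100e-03 -1.000e+00 -1.000e-04 -1.609e-01]
 [-1.540e-02  1.000e-04 -9.999e-01  1.644e-01]
 [ 0.000e+00  0.000e+00  0.000e+00  1.000e+00]] [ 0.49653685 -0.21390356 -1.38225192]
[[2.51, -17.44, 2.4], ('toolx yaw', np.float64(-0.002)), ('roll', np.float64(-0.002))]
```

View pics/w22.png

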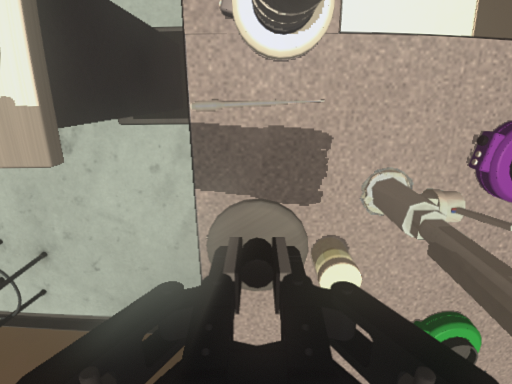

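```bash
python3 -m jog '0.1 1 -5 0 0;0.1 2.4 -17.35 0 0;0.1 2.4 -17.35 0 0;0.1 2.4 -17.35 0 0;0.1 2.4 -17.35 0 0;0.1 2.4 -17.35 1.2 0;0.1 2.4 -17.35 2.4 0;0.1 2.4 -17.35 2.4 0'
python3 -c "
from h import *
wrist('w23');print(tool().round(4)); print(r.sense()['wrist_force'])
print(delta([.4362,.0125,.1275],0))
overlay('w23','w23c',[((.435,.0125),.145,.03,(0,255,0)),((.435,.0125),.034,.05,(0,0,255))],(130,80,400,340),2.3)
"
```

```text
time: 29.2
position: [0.4332, 0.0108, 0.1372]
tool_rot: [1.0, -0.002, -0.01, 0.001]
wrist_force: [0.7, -0.2, -1.7]
grip_width: 0.0165
[[ 0.9998 -0.0046 -0.0185  0.434 ]
 [-0.0047 -1.     -0.0011  0.0111]
 [-0.0185  0.0012 -0.9998  0.1383]
 [ 0.      0.      0.      1.    ]]
[ 0.24056069  0.05534598 -1.31739765]
[[0.24, -0.14, 1.08], ('toolx yaw', np.float64(-0.005)), ('roll', np.float64(-0.005))]
```

View pics/w23c.png

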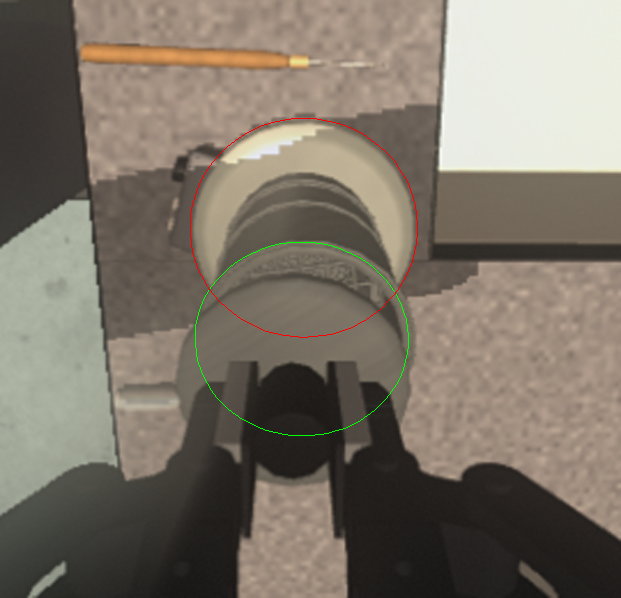

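```bash
python3 -m jog '0.1 0.22 -0.14 0 0;0.1 0.22 -0.14 0 0;0.1 0.22 -0.14 0.5 0;0.1 0.22 -0.14 1 0;0.1 0.22 -0.14 1 0'
python3 -m jog '0.1 0 0 0.2 0;0.1 0 0 0.4 0;0.1 0 0 0.4 0'
```

```text
time: 29.75
position: [0.4354, 0.0124, 0.1276]
tool_rot: [1.0, -0.002, -0.01, 0.001]
wrist_force: [0.1, 0.3, -1.7]
grip_width: 0.0162
time: 30.05
position: [0.4351, 0.0124, 0.1233]
tool_rot: [1.0, -0.002, -0.01, 0.001]
wrist_force: [0.3, 0.7, -1.3]
grip_width: 0.0162
```

```bash
python3 -m jog '0.1 0 0 0.1 0;0.1 0 0 0.2 0;0.1 0 0 0.2 0';python3 -m jog '0.1 0 0 0.1 0;0.1 0 0 0.1 0'
```

```text
time: 30.35
position: [0.4358, 0.0125, 0.1224]
tool_rot: [1.0, -0.002, -0.01, 0.001]
wrist_force: [-1.7, 0.1, 6.1]
grip_width: 0.0165
time: 30.55
position: [0.4362, 0.0126, 0.1224]
tool_rot: [1.0, -0.002, -0.009, 0.0]
wrist_force: [-2.5, -0.8, 7.0]
grip_width: 0.0166
```

```bash
python3 -m jog '0.5 0 0 0 0;0.5 0 0 0 0;0.5 0 0 0 0;0.5 0 0 -1 0;0.5 0 0 -4 0;0.5 0 0 -8 0;0.5 0 0 -11 0;0.5 0 0 -11 0;0.5 0 0 -11 0'
python3 -c "
from h import *
wrist('w24');print(tool().round(4))
overlay('w24','w24c',[((.435,.0125),.1515,.03,(0,255,0)),((.435,.0125),.1755,.009,(0,0,255))],(130,100,400,340),2.4)
f=r.grab_frame('side');im=f['img'][:,:,::-1].copy()
for z,rr in ((.05,.03),(.07,.03),(.1,.03),(.145,.03),(.1515,.03),(.1755,.009)):
  pass
c=cv2.resize(im[150:250,225:325],None,fx=6,fy=6,interpolation=cv2.INTER_CUBIC)
print([proj(f,[.435,.0125,z],f['pose'])[0].round(1) for z in (.05,.07,.1,.145,.1755)])
cv2.imwrite('pics/s24.png',c)
"
```

```text
time: 31.45
position: [0.4386, 0.0127, 0.2331]
tool_rot: [1.0, -0.002, -0.009, -0.0]
wrist_force: [0.5, -0.0, -1.1]
grip_width: 0.0427
[[ 9.998e-01 -4.700e-03 -1.910e-02  4.380e-01]
 [-4.700e-03 -1.000e+00 -5.000e-04  1.260e-02]
 [-1.910e-02  5.000e-04 -9.998e-01  2.321e-01]
 [ 0.000e+00  0.000e+00  0.000e+00  1.000e+00]]
[array([285.5, 214.8]), array([285.8, 210. ]), array([286.3, 202.7]), array([286.9, 191.5]), array([287.4, 183.8])]
```

View pics/w24c.png

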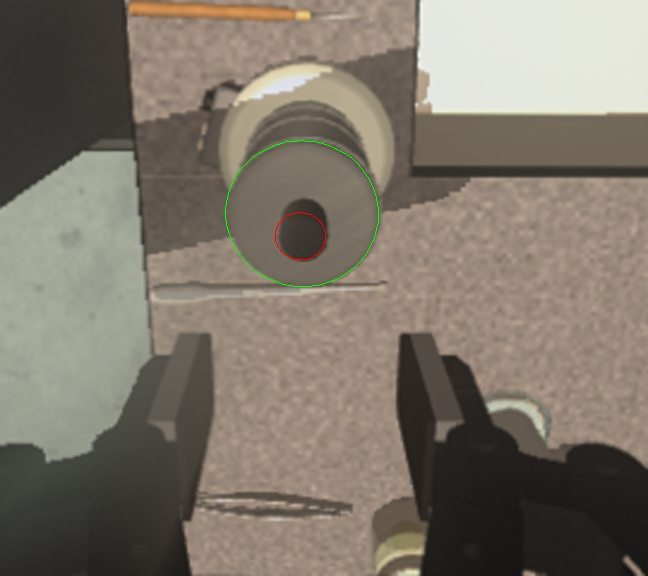

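View pics/s24.png

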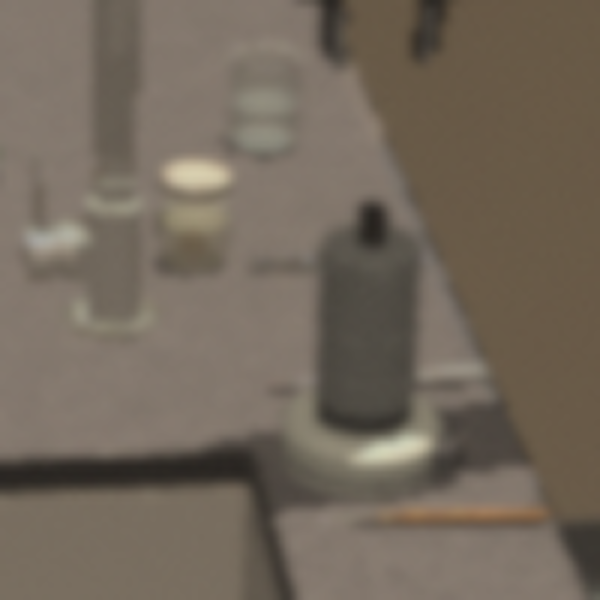

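```bash
python3 -c "
from station import r
print(r.hand_in())"
```

```text
the job is handed in; nothing more can be done
None
```

The sieve column is built on the shaker in the order asked: pan, fine sieve, coarse sieve, lid. I handed it in at about 31.5 s.

- **Seating:** Each piece pushed back within about 1 mm of its computed home height, with forces of 6–18 N. In the last wrist and side pictures the column is straight and the lid disc lies on its predicted outline at 151.5 mm. The knob's outline read a few pixels off, about 2 mm.
- **Bystanders:** The beaker and the jar are still standing in the last side picture, apparently untouched. I judged this by eye and did not measure it. The gripper was clear of the column at hand-in.
- **Disagreement with the description:** The real fingertips sit about 32 mm farther back than the stated tool point when shut, and 47 mm when open. The wrist and side pictures both showed this. Because of it, my first grasp on the pan closed above the rim. The pan stayed within about 1 mm of its place, and I corrected the grasp heights from then on.
- **Other checks:** The top and side cameras disagreed by up to 27 mm in y, so I used the wrist pictures for all positions. The tool had tilted by about 1° by the end. The seated pieces showed no sign of it.

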